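Draw a long shaft out through a tote's short hatch

ROBOT

A 7-joint arm with a two-finger parallel gripper is mounted at the origin on the work surface. World frame = base frame: x ahead of the robot, y to its left, z up, the work surface at z = 0. Lengths are in m, angles in rad, forces in N, time in s.
With the tool pointing down it reaches from about 0.4 to 0.9 m from the base axis. Payload 5.6 kg.
Tool frame: the origin (TCP) lies between the finger pads; the fingertips stand 25 mm ahead of it and the grasp point (between the pads) lies 6 mm ahead of it; z points along the fingers, y is the line along which they close (so a half turn about z gives the same grasp; the last joint's range is limited). The gripper opens to 92 mm and grips with 3 to 60 N. Pads are 20 mm wide; open, the fingers measure 128 mm over their backs; the gripper's body (75 mm by 189 mm) begins 69 mm behind the grasp point.
Start: joints at [1.199, 0.468, -0.012, 1.603, 0.006, 1.071, -0.056], TCP at [0.21, -0.615, 0.24] pointing down, gripper open.
Joint ranges: [-2.53, 2.53], [-0.31, 2.02], [-1.57, 1.55], [0.28, 2.44], [-1.29, 4.43], [0.15, 1.84], [-2.92, 2.92]. Speed limits (rad/s): [2.57, 2.57, 3.14, 3.14, 3.14, 3.14, 3.14].

INTERFACE

Orientations are given as a rotation vector (axis times angle).
In Python, from rig import arm gives the robot as it stands.
- The arm moves only by the tool step_arm, never from a script. Its argument "commands" is a list of rows, each an object of numbers: "x", "y", "z": the shift along the tool's x, y, z in cm; "twist": the turn about the tool's z in degrees. A call has 1 to 12 rows; each row is the pose to reach, as a shift and turn from the pose commanded when the call began, along the tool's axes at that moment; what a row does not reach only later rows make up. A row lasts 1/8 s, in which the tool goes at most 62.5 mm and 10.7 degrees, less where a joint would pass 70% of its speed; a pose out of reach is approached as far as the arm can. A call with a gripper value outside its range is refused whole. "grip" is the gripper's target within -1 to 1 (shut at 1, half-way at 0, fully open at -1), set as the call begins (left out, the last holds). The fingers move at their own pace and stop on an object; "newtons" is the grip in N (left out, the last holds). Time passes only in rows, so rows that repeat a pose let the fingers close. It gives the time, the measured TCP pose, the force, the opening and the grip force at its end, in the units of the state.
- arm.get_obs(): the state, without advancing time (a new reading comes with each control period).
- arm.read_camera(name): name is "scene" or "top" or "wrist"; returns a dict with "img" (480x640x3 uint8, red, green, blue), "z_map" (480x640 float32, m along the optical axis (not along the pixel's ray), 0 where there is no reading), "fov_y" (degrees; the focal length in pixels is half the picture's height over the tangent of half this angle, whatever the lens; pixels are square), "cx", "cy" (the principal point, pixels), "pose" (4x4, takes a point from camera to world coordinates); the wrist camera has in their place "tool_from_camera" (4x4, takes a point from camera to tool coordinates, whose origin is the TCP and whose axes are the flange's). Camera axes: x right, y up, looking along -z (the intrinsics and any distortion apply to the point x, -y, -z); pixel columns grow to the right and rows downward; lengths in m; the calibration is good to about 2 mm. A picture is of the moment at which its call begins: read the wrist's pose just before it.
- arm.sign_off(): hands the job in; it is judged then, once.
The state is a dict: "time": time; "qpos": joint angles; "dq": joint speeds; "joint_efforts": joint torques, N m; "tool_pos": TCP position; "tool_rot": TCP orientation; "wrist_force": force on the tool from outside, world axes, zero at the start; "moment": the same for the moment, N m; "gripper_width": opening from 0.0 (shut) to 1.0 (fully open); "grip_force": force on a finger pad.
Only numpy, scipy, OpenCV 4.12 (cv2) and the standard library are available. Lean on these libraries where they do the work, as an engineer would, in place of code of your own. Each camera call takes 0.05 s, during which the arm holds its last target. There are 200 camera calls.

TASK

The long brass shaft lies in the blue tote, under two fixed cover plates that leave a hatch shorter than the shaft. Tip one end of it up through the hatch, draw it out at a slant without forcing it against the tote, and finish holding it in the gripper, level and still, straight above the tote and about a hand's breadth clear of the covers. Leave the carton, the tin and the marker as they are.

Things in the scene. Friction and masses are not known exactly. Their poses are not given: they have to be found in the camera images.
- tote: Blue plastic tote, fixed, 380 mm long (its y), 170 mm wide (its x); origin at the centre of its underside. Inside 370 x 160 mm, floor 5 mm above the table. Two grey cover plates, 4 mm thick (underside 85 mm, top 89 mm above the table, 174 mm wide), close the top from each end to 75 mm from the middle; the hatch between them is open over the full inner width.
- hatch (a point): Centre of the hatch (150 mm along the tote's y, 160 mm along its x) at the covers' top face; axes as the tote's. Below it two black plastic cradles, 12 mm thick (y), 100 mm wide, stand at y = -58 and +58 mm; each has a notch 20 mm wide at x = 0, bottom 40 mm above the table, cheeks up to 50 mm.
- rod_mid (a point): Centre of the loose brass shaft: a round bar 240 mm long (its y), 16 mm across, 0.14 to 0.28 kg, lying in both cradle notches, axis 48 mm above the table and along the tote's y within 2 degrees. It starts up to 35 mm off the hatch's centre towards either end of the tote, both ends under the covers; it is free underneath between the cradles.
- end_a (a point): Centre of the shaft's end face at its own -y, 120 mm from its centre.
- end_b (a point): Centre of the shaft's end face at its own +y, 120 mm from its centre.
- carton_mid (a point): Bystander: centre of a small loose cardboard carton with a paper band, 70 x 100 x 50 mm high, on the table beside the tote. To be left alone.
- tin_mid (a point): Bystander: centre of a loose tin, 56 mm across and 60 mm high, standing on the table beside the tote. To be left alone.
- marker_mid (a point): Bystander: centre of a loose black marker pen with a red cap, 120 mm long and 14 mm thick, on the table beside the tote. To be left alone.
- rod: The same shaft as a body; origin at its centre, its length along y.
- carton: The carton, origin at the centre of its underside.
- tin: The tin, origin at the centre of its underside.
- marker: The marker, origin at the centre of its underside, its length along y.

How it is judged:
By the outcome, as a careful person would: the job done as asked, in the order asked, and still so for the second after the job is handed in, while the arm keeps its last pose, push and grip.
It also fails if it takes over 46 s, if anything falls off the work surface, if the arm or the gripper's body presses on something with over 40 N, if the wrist force passes 120 N, or if a joint passes its speed limit or range.

## Working session

There is one attempt and no reset: what is moved stays moved. The work goes in short steps, Python scripts to look and compute and a tool call to move; the robot and the scene stay as the last step left them, time stands still between calls to the robot, and variables do not carry over. Pictures are saved under pics/ and viewed, at most 13 in all, crops included, and the job is handed in when it is done.

Besides the shell and the picture viewer there is one more tool, called after "Call:" by a JSON object that holds its "fn" and its "kwargs". step_arm: Moves the arm, as the interface text tells. Its arguments: {"type":"object","properties":{"commands":{"type":"array","items":{"type":"object","properties":{"x":{"type":"number"},"y":{"type":"number"},"z":{"type":"number"},"twist":{"type":"number"}}}},"grip":{"type":"number"},"newtons":{"type":"number"}},"required":["commands"]}

```bash
ls; mkdir -p pics
cat > h.py <<'E'
import numpy as np, cv2
from rig import arm
from scipy.spatial.transform import Rotation as R
def look(n,save=None):
    o=arm.get_obs(); c=arm.read_camera(n)
    if save: cv2.imwrite('pics/'+save,c['img'][:,:,::-1])
    if n=='wrist':
        T=np.eye(4);T[:3,:3]=R.from_rotvec(o['tool_rot']).as_matrix();T[:3,3]=o['tool_pos'];c['pose']=T@c['tool_from_camera']
    c['f']=240/np.tan(np.radians(c['fov_y']/2))
    return c
def ray(c,u,v):
    d=np.array([(u-c['cx'])/c['f'],-(v-c['cy'])/c['f'],-1]); return c['pose'][:3,3],c['pose'][:3,:3]@d
def onz(c,u,v,z):
    p,d=ray(c,u,v); return p+d*(z-p[2])/d[2]
def dep(c,u,v):
    p,d=ray(c,u,v); return p+d*c['z_map'][int(v),int(u)]
E
python3 - <<'E'
from h import *
for n in('top','scene'):
    c=look(n,n+'0.png'); print(n,{k:v for k,v in c.items() if k not in('img','z_map')})
o=arm.get_obs();print(o)
E
```

```text
pics
top {'fov_y': 55.70117783013206, 'cx': 310.30051494863994, 'cy': 238.25898540498235, 'pose': array([[ 0.01840632,  0.99545634, -0.09342311,  0.587776  ],
       [-0.99965385,  0.02007937,  0.01699986,  0.07230599],
       [ 0.01879849,  0.09307787,  0.99548135,  0.73755364],
       [ 0.        ,  0.        ,  0.        ,  1.        ]]), 'f': np.float64(454.22792496334586)}
scene {'fov_y': 49.96139657493387, 'cx': 324.7540344084046, 'cy': 240.98832056633023, 'pose': array([[-8.19970602e-01, -3.82175358e-01,  4.26134026e-01,
         1.05531227e+00],
       [ 5.72405577e-01, -5.47127069e-01,  6.10740391e-01,
         6.24104311e-01],
       [-2.60467220e-04,  7.44710659e-01,  6.67387419e-01,
         7.09156747e-01],
       [ 0.00000000e+00,  0.00000000e+00,  0.00000000e+00,
         1.00000000e+00]]), 'f': np.float64(515.1346646903479)}
{'time': 0.1, 'qpos': array([ 1.19895494,  0.4682925 , -0.01161171,  1.60349143,  0.00603992,
        1.0714178 , -0.05629169]), 'dq': array([-0.00141117, -0.00101388, -0.00037895, -0.00222884,  0.00087536,
        0.00047002,  0.00020799]), 'joint_efforts': array([ 1.05253992e-03, -5.21647382e+01, -1.27321921e-02, -2.44367069e+01,
       -5.68118377e-02,  1.41274158e-02,  6.27898885e-05]), 'tool_pos': array([ 0.20969726, -0.61474689,  0.23875   ]), 'tool_rot': array([-3.09772729e+00, -5.13923822e-01,  6.28061186e-04]), 'wrist_force': array([-0.15596771, -0.87576969,  0.18736799]), 'moment': array([-0.02568367, -0.03514044,  0.03009349]), 'grip_force': 0.0, 'gripper_width': 0.997888424693148}
```

View pics/top0.png

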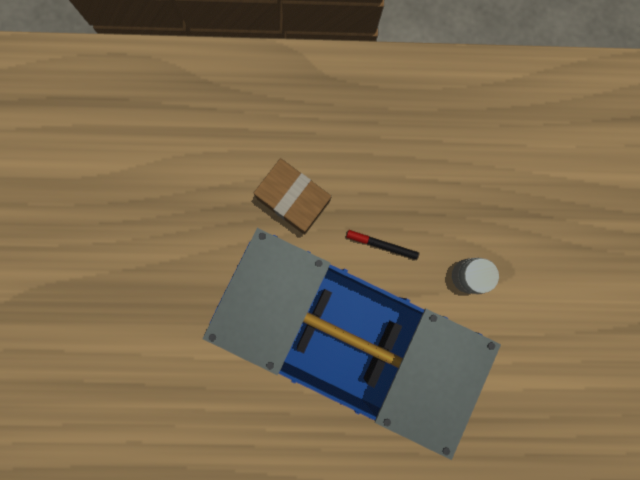

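View pics/scene0.png

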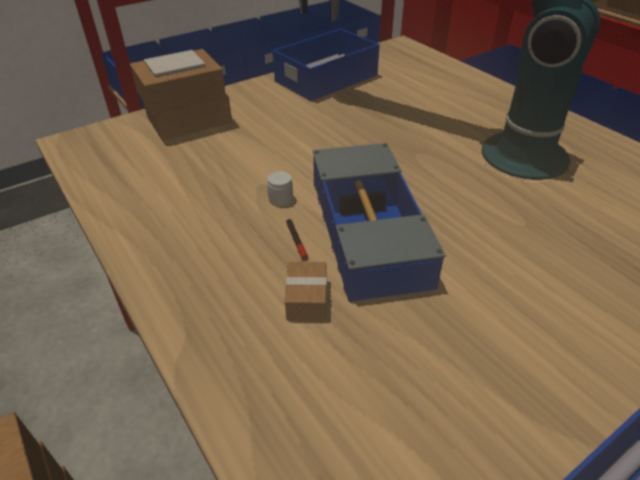

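```bash
cat >> h.py <<'E'
def tote(c):
    hsv=cv2.cvtColor(c['img'],cv2.COLOR_RGB2HSV)
    P=[];zz=[]
    m=((hsv[:,:,1]<70)&(hsv[:,:,2]>60)&(hsv[:,:,2]<150)).astype(np.uint8)
    m=cv2.morphologyEx(m,cv2.MORPH_CLOSE,np.ones((7,7)));m=cv2.morphologyEx(m,cv2.MORPH_OPEN,np.ones((9,9)))
    for k in cv2.findContours(m,cv2.RETR_EXTERNAL,cv2.CHAIN_APPROX_NONE)[0]:
        if cv2.contourArea(k)<5000: continue
        w=np.array([onz(c,u,v,.089)[:2] for u,v in k[:,0]],np.float32)
        r=cv2.minAreaRect(w*1000); (u,v)=k[:,0].mean(0)
        print('plate',r,'depth z',dep(c,u,v)); P.append(r)
    return P
def rodmask(c):
    hsv=cv2.cvtColor(c['img'],cv2.COLOR_RGB2HSV)
    return ((hsv[:,:,0]>12)&(hsv[:,:,0]<28)&(hsv[:,:,1]>170)).astype(np.uint8)
E
python3 - <<'E'
from h import *
c=look('top'); tote(c)
m=rodmask(c)
for k in cv2.findContours(m,cv2.RETR_EXTERNAL,cv2.CHAIN_APPROX_NONE)[0]:
    if cv2.contourArea(k)<300: continue
    r=cv2.minAreaRect(k);print(r)
    w=np.array([onz(c,u,v,.050)[:2] for u,v in k[:,0]],np.float32); print(cv2.minAreaRect(w*1000), dep(c,*r[0]))
T=R.from_rotvec(arm.get_obs()['tool_rot']).as_matrix();print(T.round(3))
E
```

```text
plate ((450.28497314453125, -120.72572326660156), (120.13568115234375, 175.7335205078125), 65.54092407226562) depth z [ 0.44864946 -0.12097465  0.08915286]
plate ((559.9685668945312, 120.09554290771484), (121.6684799194336, 175.88365173339844), 65.22732543945312) depth z [0.55777149 0.12147584 0.08874141]
plate ((981.6039428710938, -235.04249572753906), (75.19249725341797, 402.240478515625), 1.6319291591644287) depth z [ 1.49553721 -0.63751268 -0.75113877]
((349.3546142578125, 338.3035888671875), (96.68319702148438, 8.904863357543945), 25.58851432800293)
((503.6316223144531, -0.3542633056640625), (143.85850524902344, 13.127593040466309), 65.65586853027344) [5.04274099e-01 1.44535900e-04 5.58274316e-02]
[[ 0.946  0.323 -0.001]
 [ 0.323 -0.946  0.001]
 [-0.    -0.001 -1.   ]]
```

Call:
{"fn": "step_arm", "kwargs": {"commands": [{"x": 4,"y": -4,"twist": 0},{"x": 8,"y": -8,"twist": -5},{"x": 12,"y": -12,"twist": -10},{"x": 16.2,"y": -16.4,"twist": -16},{"x": 20.4,"y": -20.7,"twist": -22},{"x": 24.6,"y": -25,"twist": -28},{"x": 28.9,"y": -29.4,"twist": -34},{"x": 33.2,"y": -33.7,"twist": -40},{"x": 37.4,"y": -38,"twist": -45},{"x": 41.7,"y": -42.4,"twist": -46.6},{"x": 46,"y": -46.7,"twist": -46.6},{"x": 47.8,"y": -48.6,"twist": -46.6}]}}

```text
invalid input
```

Run:
```python
from h import *
c=look('wrist','w1.png'); o=arm.get_obs(); print(o['time'],o['tool_pos'],R.from_rotvec(o['tool_rot']).as_matrix().round(3),o['qpos'].round(2)); print(c['tool_from_camera'].round(3),c['fov_y'])
```

```text
0.2 [ 0.20975582 -0.61489779  0.23900373] [[ 0.946  0.323 -0.   ]
 [ 0.323 -0.946  0.001]
 [-0.    -0.001 -1.   ]] [ 1.2   0.47 -0.01  1.6   0.01  1.07 -0.06]
[[-0.001  0.964  0.267  0.075]
 [ 1.     0.     0.001 -0.001]
 [ 0.001  0.267 -0.964 -0.145]
 [ 0.     0.     0.     1.   ]] 58.277382463633415
```

View pics/w1.png

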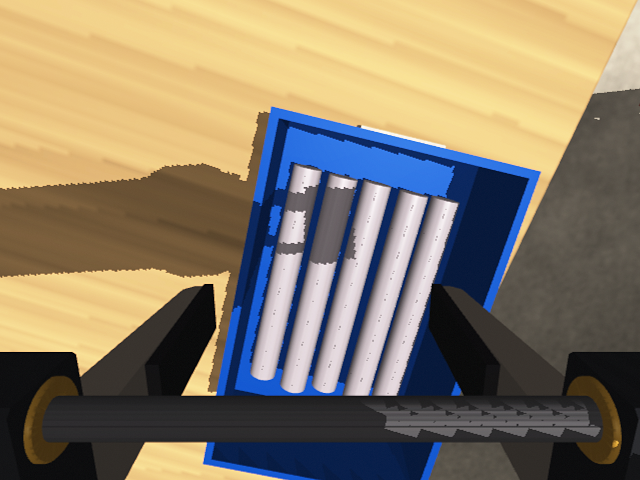

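Call:
{"fn": "step_arm", "kwargs": {"commands": [{"x": 4,"y": -4,"z": 0,"twist": 0},{"x": 8,"y": -8,"z": 0,"twist": -5},{"x": 12,"y": -12,"z": 0,"twist": -10},{"x": 16.2,"y": -16.4,"z": 0,"twist": -16},{"x": 20.4,"y": -20.7,"z": 0,"twist": -22},{"x": 24.6,"y": -25,"z": 0,"twist": -28},{"x": 28.9,"y": -29.4,"z": 0,"twist": -34},{"x": 33.2,"y": -33.7,"z": 0,"twist": -40},{"x": 37.4,"y": -38,"z": 0,"twist": -45},{"x": 41.7,"y": -42.4,"z": 0,"twist": -46.6},{"x": 46,"y": -46.7,"z": 0,"twist": -46.6},{"x": 47.8,"y": -48.6,"z": 0,"twist": -46.6}], "grip": -1, "newtons": 10}}

```text
time: 1.7
tool_pos: [0.5062, 0.0029, 0.2397]
tool_rot: [-2.639, -1.704, -0.002]
wrist_force: [-1.4, 0.6, -0.5]
gripper_width: 1.007
grip_force: 0.0
```

Run:
```python
from h import *
c=look('wrist','w2.png'); o=arm.get_obs(); print(o['time'],o['tool_pos'],R.from_rotvec(o['tool_rot']).as_matrix().round(3),o['qpos'].round(2))
```

```text
1.75 [0.50696415 0.00511985 0.23979399] [[ 0.41   0.912  0.002]
 [ 0.912 -0.41   0.003]
 [ 0.003  0.    -1.   ]] [ 0.38  0.28 -0.53  1.92  0.16  0.98 -0.65]
```

View pics/w2.png

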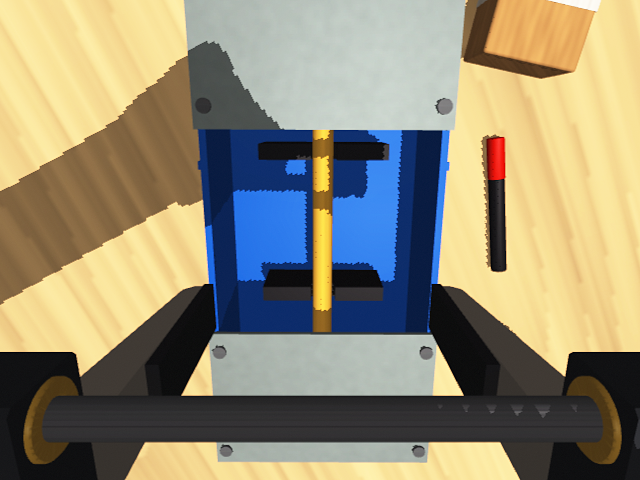

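```bash
cat >> h.py <<'E'
C=np.array([.5052,-.0003]);Y=np.array([.4146,.910]);X=np.array([.910,-.4146])
def tf(p): d=np.asarray(p)[:2]-C; return np.array([d@X,d@Y,p[2]]).round(4)
E
python3 - <<'E'
from h import *
c=look('wrist'); o=arm.get_obs(); t=look('top')
for s in[(200,130),(455,130),(213,333),(434,333),(194,130)]: print(tf(onz(c,*s,.089)))
m=rodmask(c)[:335,300:345]
for v in(190,210,250,320):
    u=300+np.nonzero(m[v])[0]; print(v,u.min(),u.max(),tf(onz(c,u.mean(),v,.052)),tf(dep(c,u.mean(),v)))
# height by two views: triangulate: wrist centreline rays vs plane through top camera and rod line
m=rodmask(t);ys,xs=np.nonzero(m);k=(xs>310)&(xs<390)&(ys>315)&(ys<365)
vx,vy,x0,y0=cv2.fitLine(np.c_[xs[k],ys[k]].astype(np.float32),2,0,.01,.01).ravel()
p,d1=ray(t,x0-40*vx,y0-40*vy);_,d2=ray(t,x0+40*vx,y0+40*vy);n=np.cross(d1,d2)
for v in(190,250):
    u=300+np.nonzero(rodmask(c)[:335,300:345][v])[0]; q,d=ray(c,u.mean(),v); print('tri',tf(q+d*((p-q)@n)/(d@n)))
print('tool',tf(o['tool_pos']),R.from_rotvec(o['tool_rot']).as_matrix().round(3)[0])
print('rodmid top@.052',tf(onz(t,x0,y0,.052)))
E
```

```text
[-0.083   0.0778  0.089 ]
[0.0865 0.0786 0.089 ]
[-0.0836 -0.0706  0.089 ]
[ 0.0834 -0.0698  0.089 ]
[-0.087   0.0778  0.089 ]
190 314 332 [-0.0009  0.0328  0.052 ] [-0.0009  0.0331  0.0546]
210 314 331 [-0.0012  0.017   0.052 ] [-0.0012  0.0178  0.0561]
250 314 331 [-0.0011 -0.0157  0.052 ] [-0.0011 -0.015   0.0543]
320 314 330 [-0.0012 -0.0771  0.052 ] [-0.0012 -0.0755  0.0554]
tri [-0.001   0.034   0.0604]
tri [-0.0011 -0.0159  0.0515]
tool [-0.0004  0.003   0.2395] [0.411 0.912 0.   ]
rodmid top@.052 [-0.0014  0.0197  0.052 ]
```

Call:
{"fn": "step_arm", "kwargs": {"commands": [{"x": -1.7,"y": 0,"z": 3,"twist": 0},{"x": -3.4,"y": -0.05,"z": 8,"twist": 0},{"x": -3.4,"y": -0.05,"z": 13,"twist": 0},{"x": -3.4,"y": -0.05,"z": 17,"twist": 0},{"x": -3.4,"y": -0.05,"z": 18.6,"twist": 0},{"x": -3.4,"y": -0.05,"z": 18.6,"twist": 0}]}}

```text
time: 2.6
tool_pos: [0.4903, -0.0324, 0.0533]
tool_rot: [-2.644, -1.696, 0.002]
wrist_force: [-0.0, -0.1, -0.4]
gripper_width: 0.997
grip_force: 0.0
```

Call:
{"fn": "step_arm", "kwargs": {"commands": [{"x": 0,"y": 0,"z": 0,"twist": 0},{"x": 0,"y": 0,"z": 0,"twist": 0},{"x": 0,"y": 0,"z": 0,"twist": 0},{"x": 0,"y": 0,"z": 0,"twist": 0},{"x": 0,"y": 0,"z": 0,"twist": 0},{"x": 0,"y": 0,"z": 0,"twist": 0}], "grip": 1, "newtons": 6}}

```text
time: 3.35
tool_pos: [0.4907, -0.0316, 0.0535]
tool_rot: [-2.643, -1.698, 0.0]
wrist_force: [-0.3, 0.8, 0.4]
gripper_width: 0.373
grip_force: 0.0
```

Call:
{"fn": "step_arm", "kwargs": {"commands": [{"x": 0,"y": 0,"z": 0,"twist": 0},{"x": 0,"y": 0,"z": 0,"twist": 0},{"x": 0,"y": 0,"z": 0,"twist": 0},{"x": 0,"y": 0,"z": 0,"twist": 0},{"x": 0.5,"y": 0,"z": 0,"twist": 0},{"x": 1,"y": 0,"z": 0,"twist": 0},{"x": 1.5,"y": 0,"z": 0,"twist": 0},{"x": 2,"y": 0,"z": 0,"twist": 0},{"x": 2.5,"y": 0,"z": 0,"twist": 0},{"x": 2.5,"y": 0,"z": 0,"twist": 0}]}}

```text
time: 4.6
tool_pos: [0.5015, -0.008, 0.0536]
tool_rot: [-2.642, -1.699, -0.001]
wrist_force: [0.3, 0.7, -1.5]
gripper_width: 0.172
grip_force: 6.0
```

Run:
```python
from h import *
t=look('top'); w=look('wrist')
cv2.imwrite('pics/m1.png',np.hstack([cv2.resize(t['img'][220:460,200:500],(400,320)),cv2.resize(w['img'],(400,320))])[:,:,::-1])
print(tf(arm.get_obs()['tool_pos']))
```

```text
[-0.0001 -0.009   0.0536]
```

View pics/m1.png

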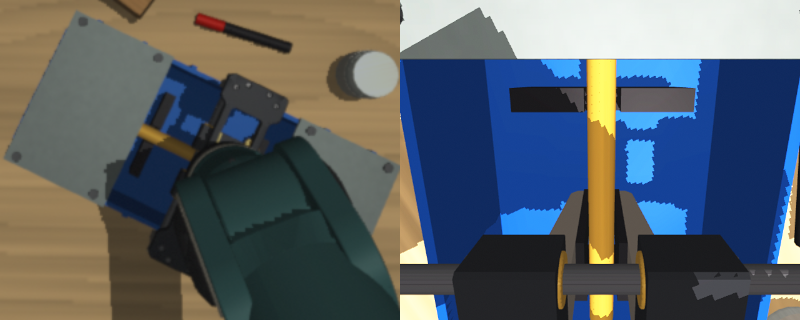

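Call:
{"fn": "step_arm", "kwargs": {"commands": [{"x": 0,"y": 0,"z": 0,"twist": 0},{"x": 0,"y": 0,"z": 0,"twist": 0},{"x": 0,"y": 0,"z": 0,"twist": 0},{"x": -0.5,"y": 0,"z": -5,"twist": 0},{"x": -1.5,"y": 0,"z": -10,"twist": 0},{"x": -2,"y": 0,"z": -13,"twist": 0},{"x": -2,"y": 0,"z": -13,"twist": 0}], "grip": 0.2}}

```text
time: 5.58
tool_pos: [0.4942, -0.0277, 0.1858]
tool_rot: [2.641, 1.694, 0.005]
wrist_force: [1.0, -0.4, 0.2]
gripper_width: 0.402
grip_force: 0.0
```

Run:
```python
from h import *
w=look('wrist','w3.png'); print(tf(arm.get_obs()['tool_pos']))
```

```text
[ 0.0003 -0.0297  0.1842]
```

View pics/w3.png

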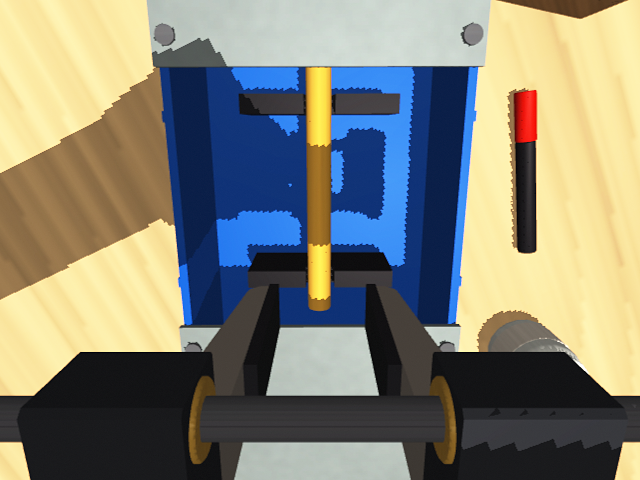

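Run:
```python
from h import *
w=look('wrist'); print(tf(arm.get_obs()['tool_pos']), arm.get_obs()['time'])
for u,v,z in[(319,297,.056),(319,310,.041),(319,303,.048),(320,326,.089),(320,67,.089),(320,94,.05),(320,253,.05)]: print(v,tf(onz(w,u,v,z)),tf(dep(w,u,v)))
```

```text
[-0.0004 -0.0299  0.1831] 5.675
297 [-0.0025 -0.0675  0.056 ] [-0.0026 -0.068   0.0549]
310 [-0.0027 -0.0839  0.041 ] [-0.0026 -0.0773  0.0556]
303 [-0.0026 -0.0754  0.048 ] [-0.0026 -0.0718  0.0563]
326 [-0.0018 -0.0728  0.089 ] [-0.0018 -0.074   0.0865]
67 [-0.0012  0.0748  0.089 ] [-0.0013  0.079   0.0531]
94 [-0.0014  0.0639  0.05  ] [-0.0013  0.0636  0.0546]
253 [-0.0018 -0.038   0.05  ] [-0.0017 -0.0365  0.055 ]
```

Call:
{"fn": "step_arm", "kwargs": {"commands": [{"x": -0.5,"y": -0.1,"z": 5,"twist": 0},{"x": -0.5,"y": -0.1,"z": 10,"twist": 0},{"x": -0.5,"y": -0.1,"z": 12.9,"twist": 0},{"x": -0.5,"y": -0.1,"z": 12.9,"twist": 0}]}}

```text
time: 6.18
tool_pos: [0.487, -0.0306, 0.0514]
tool_rot: [-2.638, -1.697, 0.009]
wrist_force: [0.0, 0.5, 0.2]
gripper_width: 0.4
grip_force: 0.0
```

Call:
{"fn": "step_arm", "kwargs": {"commands": [{"x": 0,"y": 0,"z": 0,"twist": 0},{"x": 0,"y": 0,"z": 0,"twist": 0},{"x": 0,"y": 0,"z": 0,"twist": 0},{"x": 0,"y": 0,"z": 0,"twist": 0},{"x": 0,"y": 0,"z": 0,"twist": 0},{"x": 0.4,"y": 0,"z": 0,"twist": 0},{"x": 0.8,"y": 0,"z": 0,"twist": 0},{"x": 1.2,"y": 0,"z": 0,"twist": 0},{"x": 1.2,"y": 0,"z": 0,"twist": 0}], "grip": 1, "newtons": 6}}

```text
time: 7.3
tool_pos: [0.4951, -0.0215, 0.0553]
tool_rot: [2.642, 1.696, -0.001]
wrist_force: [-2.1, -3.1, 5.9]
gripper_width: 0.169
grip_force: 6.0
```

Call:
{"fn": "step_arm", "kwargs": {"commands": [{"x": 0,"y": 0,"z": -0.4,"twist": 0},{"x": 0.1,"y": 0,"z": -0.8,"twist": 0},{"x": 0.2,"y": 0,"z": -1.2,"twist": 0},{"x": 0.3,"y": 0,"z": -1.6,"twist": 0},{"x": 0.3,"y": 0,"z": -1.6,"twist": 0}]}}

```text
time: 7.92
tool_pos: [0.4963, -0.0173, 0.0709]
tool_rot: [2.643, 1.698, 0.001]
wrist_force: [1.0, -1.0, -0.7]
gripper_width: 0.167
grip_force: 6.0
```

```bash
cat >> h.py <<'E'
def tilt(w):
    m=rodmask(w); m[:,:270]=0;m[:,370:]=0
    ys,xs=np.nonzero(m[:340]); P=np.array([tf(dep(w,u,v)) for v in range(20,340,4) for u in [np.median(xs[ys==v]) if (ys==v).sum()>5 else -1] if u>0])
    P=P[(P[:,2]<.3)]; a=np.polyfit(P[:,1],P[:,2],1); print('slope deg',np.degrees(np.arctan(a[0])),'top z at y=0',a[1],'resid',np.abs(np.polyval(a,P[:,1])-P[:,2]).max(),'range',P[0],P[-1])
E
python3 - <<'E'
from h import *
w=look('wrist'); t=look('scene'); o=arm.get_obs(); print(tf(o['tool_pos']),o['wrist_force'],o['time'])
tilt(w)
cv2.imwrite('pics/m2.png',np.hstack([cv2.resize(t['img'][130:310,270:450],(400,400)),cv2.resize(w['img'],(400,400))])[:,:,::-1])
E
```

```text
[-0.0012 -0.0192  0.0706] [-0.51874742  0.23534285 -0.27855583] 8.025
slope deg -10.851435760664934 top z at y=0 0.06739556892033247 resid 0.002073560229630761 range [-0.0022  0.08    0.0517] [-0.002  -0.0183  0.0721]
```

View pics/m2.png

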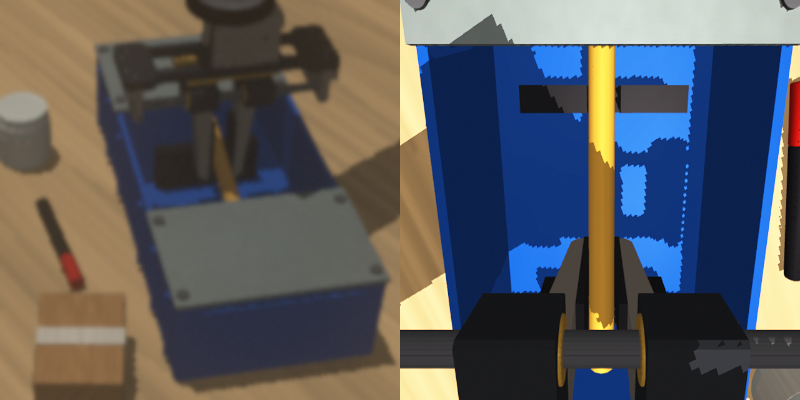

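Call:
{"fn": "step_arm", "kwargs": {"commands": [{"x": 0.1,"y": 0,"z": -0.5,"twist": 0},{"x": 0.2,"y": 0,"z": -1,"twist": 0},{"x": 0.35,"y": 0,"z": -1.5,"twist": 0},{"x": 0.5,"y": 0,"z": -2,"twist": 0},{"x": 0.7,"y": 0,"z": -2.6,"twist": 0},{"x": 0.9,"y": 0,"z": -3.2,"twist": 0},{"x": 0.9,"y": 0,"z": -3.2,"twist": 0}]}}

```text
time: 8.9
tool_pos: [0.5003, -0.0092, 0.1031]
tool_rot: [2.642, 1.698, 0.001]
wrist_force: [-0.0, 0.1, -1.4]
gripper_width: 0.166
grip_force: 6.0
```

Run:
```python
from h import *
w=look('wrist','w4.png'); o=arm.get_obs(); print(tf(o['tool_pos']),o['wrist_force'],o['time'])
tilt(w)
```

```text
[-0.001  -0.0104  0.1028] [ 0.51721961 -0.75320229 -1.1727326 ] 8.95
slope deg -25.34064355866698 top z at y=0 0.09900179661384774 resid 0.0017406184590287033 range [-0.0019  0.0769  0.0628] [-0.0017 -0.0094  0.104 ]
```

Call:
{"fn": "step_arm", "kwargs": {"commands": [{"x": 0,"y": 0,"z": 0,"twist": 0},{"x": 0,"y": 0,"z": 0,"twist": 0},{"x": -0.7,"y": 0,"z": -0.33,"twist": 0},{"x": -1.4,"y": 0,"z": -0.66,"twist": 0},{"x": -2.1,"y": 0,"z": -1,"twist": 0},{"x": -2.8,"y": 0,"z": -1.33,"twist": 0},{"x": -3.5,"y": 0,"z": -1.67,"twist": 0},{"x": -4.2,"y": 0,"z": -2,"twist": 0},{"x": -4.2,"y": 0,"z": -2,"twist": 0}], "grip": 1, "newtons": 50}}

```text
time: 10.07
tool_pos: [0.4823, -0.0483, 0.1228]
tool_rot: [2.644, 1.696, 0.0]
wrist_force: [-0.3, -0.6, -0.8]
gripper_width: 0.158
grip_force: 50.0
```

Run:
```python
from h import *
w=look('wrist'); o=arm.get_obs(); print(tf(o['tool_pos']),o['wrist_force'],o['time'])
tilt(w)
```

```text
[-0.001  -0.0527  0.1227] [-0.58928601 -0.1873257  -2.41842049] 10.125
slope deg -25.83447650347383 top z at y=0 0.09802059419202515 resid 0.0019870523074864282 range [-0.0015  0.0654  0.0662] [-0.0019 -0.0526  0.1235]
```

Call:
{"fn": "step_arm", "kwargs": {"commands": [{"x": -0.9,"y": 0,"z": -0.43,"twist": 0},{"x": -1.8,"y": 0,"z": -0.87,"twist": 0},{"x": -2.7,"y": 0,"z": -1.3,"twist": 0},{"x": -3.6,"y": 0,"z": -1.75,"twist": 0},{"x": -4.5,"y": 0,"z": -2.2,"twist": 0},{"x": -5.4,"y": 0,"z": -2.65,"twist": 0},{"x": -6.3,"y": 0,"z": -3.1,"twist": 0},{"x": -7.2,"y": 0,"z": -3.6,"twist": 0},{"x": -8.0,"y": 0,"z": -4.3,"twist": 0},{"x": -8.6,"y": 0,"z": -5,"twist": 0},{"x": -8.6,"y": 0,"z": -5,"twist": 0}]}}

```text
time: 11.5
tool_pos: [0.4469, -0.1264, 0.1733]
tool_rot: [2.643, 1.696, 0.001]
wrist_force: [-0.4, 0.5, -1.7]
gripper_width: 0.16
grip_force: 50.0
```

Run:
```python
from h import *
w=look('wrist'); t=look('scene'); o=arm.get_obs(); print(tf(o['tool_pos']),o['wrist_force'],o['time'])
tilt(w)
cv2.imwrite('pics/m3.png',np.hstack([cv2.resize(t['img'][90:310,250:470],(400,400)),cv2.resize(w['img'],(400,400))])[:,:,::-1])
```

```text
[-0.0013 -0.1383  0.1726] [-0.50300372 -0.26026142 -2.93640846] 11.6
slope deg -25.804889826974215 top z at y=0 0.10692272030421617 resid 0.001881168335022998 range [-0.0015 -0.0204  0.1171] [-0.0017 -0.1383  0.1739]
```

View pics/m3.png

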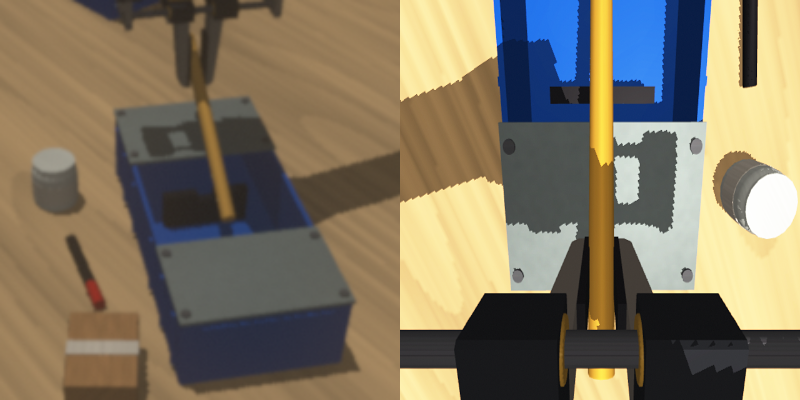

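Call:
{"fn": "step_arm", "kwargs": {"commands": [{"x": 0,"y": 0,"z": -1.8,"twist": 0},{"x": 0,"y": 0,"z": -3.6,"twist": 0},{"x": 1,"y": 0,"z": -3.8,"twist": 0},{"x": 2.5,"y": 0,"z": -3.8,"twist": 0},{"x": 4,"y": 0,"z": -3.8,"twist": 0},{"x": 5.5,"y": 0,"z": -3.8,"twist": 0},{"x": 7,"y": 0,"z": -3.8,"twist": 0},{"x": 8,"y": 0,"z": -3.4,"twist": 0},{"x": 8.6,"y": 0,"z": -2.8,"twist": 0},{"x": 8.6,"y": 0,"z": -2.1,"twist": 0},{"x": 8.6,"y": 0,"z": -2.1,"twist": 0}]}}

```text
time: 12.98
tool_pos: [0.4817, -0.048, 0.1927]
tool_rot: [-2.643, -1.697, 0.002]
wrist_force: [-0.2, -0.2, -2.6]
gripper_width: 0.161
grip_force: 50.0
```

Run:
```python
from h import *
w=look('wrist'); o=arm.get_obs(); print(tf(o['tool_pos']),o['wrist_force'],o['time'])
tilt(w)
```

```text
[-0.0013 -0.0531  0.1931] [-0.78585305  0.90839255 -1.36390656] 13.025
slope deg -25.777630162875727 top z at y=0 0.1677195322006831 resid 0.0014878714004756821 range [-0.0024  0.0653  0.1363] [-0.0026 -0.0532  0.1923]
```

Call:
{"fn": "step_arm", "kwargs": {"commands": [{"x": 0,"y": 0,"z": 0.3,"twist": 0},{"x": 0,"y": 0,"z": 0.6,"twist": 0},{"x": 0,"y": 0,"z": 0.8,"twist": 0},{"x": 0,"y": 0,"z": 0.8,"twist": 0}]}}

```text
time: 13.52
tool_pos: [0.4825, -0.0476, 0.1856]
tool_rot: [2.643, 1.698, 0.0]
wrist_force: [-0.1, -0.4, -1.2]
gripper_width: 0.163
grip_force: 50.0
```

Call:
{"fn": "step_arm", "kwargs": {"commands": [{"x": 0,"y": 0,"z": 0,"twist": 0},{"x": 0,"y": 0,"z": 0.3,"twist": 0},{"x": 0,"y": 0,"z": 0.8,"twist": 0},{"x": 0,"y": 0,"z": 1.3,"twist": 0},{"x": 0,"y": 0,"z": 1.8,"twist": 0},{"x": 0,"y": 0,"z": 2.3,"twist": 0},{"x": 0,"y": 0,"z": 2.8,"twist": 0},{"x": 0,"y": 0,"z": 3.3,"twist": 0},{"x": 0,"y": 0,"z": 3.3,"twist": 0}], "grip": 1, "newtons": 8}}

```text
time: 14.65
tool_pos: [0.4822, -0.0474, 0.1522]
tool_rot: [-2.643, -1.698, 0.0]
wrist_force: [0.6, 0.1, -0.8]
gripper_width: 0.171
grip_force: 8.0
```

Run:
```python
from h import *
w=look('wrist'); o=arm.get_obs(); print(tf(o['tool_pos']),o['wrist_force'],o['time'])
tilt(w)
```

```text
[-0.0013 -0.0523  0.1524] [-0.16435572  0.09368787 -0.74034382] 14.7
slope deg -14.373830583834886 top z at y=0 0.13859617934570725 resid 0.001722981071180213 range [-0.0022  0.0604  0.1233] [-0.0023 -0.0523  0.1518]
```

Call:
{"fn": "step_arm", "kwargs": {"commands": [{"x": 0,"y": 0,"z": 0.5,"twist": 0},{"x": 0,"y": 0,"z": 1.0,"twist": 0},{"x": 0,"y": 0,"z": 1.5,"twist": 0},{"x": 0,"y": 0,"z": 2.0,"twist": 0},{"x": 0,"y": 0,"z": 2.5,"twist": 0},{"x": 0,"y": 0,"z": 3.0,"twist": 0},{"x": 0,"y": 0,"z": 3.5,"twist": 0},{"x": 0,"y": 0,"z": 4.0,"twist": 0},{"x": 0,"y": 0,"z": 4.4,"twist": 0},{"x": 0,"y": 0,"z": 4.7,"twist": 0},{"x": 0,"y": 0,"z": 4.7,"twist": 0}]}}

```text
time: 16.08
tool_pos: [0.4824, -0.0476, 0.1055]
tool_rot: [-2.643, -1.698, 0.0]
wrist_force: [-0.2, -0.9, -0.2]
gripper_width: 0.17
grip_force: 8.0
```

Run:
```python
from h import *
w=look('wrist','w5.png'); o=arm.get_obs(); print(tf(o['tool_pos']),o['wrist_force'],o['time'])
tilt(w)
```

```text
[-0.0012 -0.0524  0.1056] [ 0.47667396  0.1381488  -1.37956022] 16.125
slope deg 2.1182973182272598 top z at y=0 0.1061291396710365 resid 0.14319054314491297 range [-0.002   0.0542  0.1055] [-0.0021 -0.053   0.104 ]
```

View pics/w5.png

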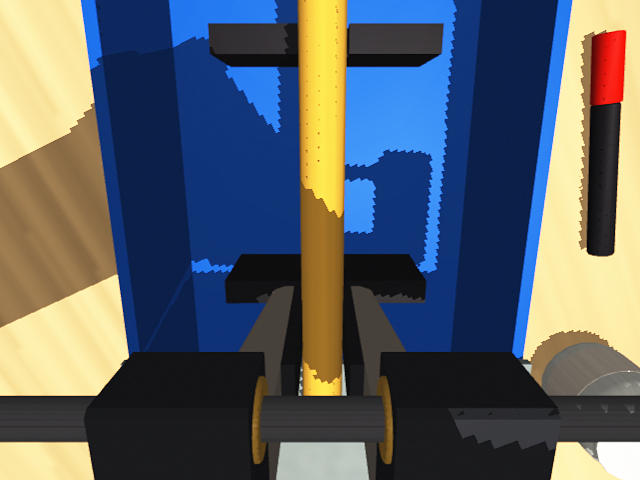

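Call:
{"fn": "step_arm", "kwargs": {"commands": [{"x": 0,"y": 0,"z": 0,"twist": 0},{"x": 0,"y": 0,"z": 0,"twist": 0},{"x": 0,"y": -0.05,"z": 0,"twist": 0},{"x": 0.7,"y": -0.05,"z": 0,"twist": 0},{"x": 2,"y": -0.05,"z": 0,"twist": 0},{"x": 3.5,"y": -0.05,"z": 0,"twist": 0},{"x": 5,"y": -0.05,"z": 0,"twist": 0},{"x": 6.5,"y": -0.05,"z": 0,"twist": 0},{"x": 7.5,"y": -0.05,"z": 0,"twist": 0},{"x": 7.8,"y": -0.05,"z": 0,"twist": 0},{"x": 7.8,"y": -0.05,"z": 0,"twist": 0}], "grip": 0.45}}

```text
time: 17.5
tool_pos: [0.5142, 0.0235, 0.1055]
tool_rot: [2.643, 1.698, -0.001]
wrist_force: [0.0, -0.9, -0.2]
gripper_width: 0.277
grip_force: 0.0
```

Run:
```python
from h import *
w=look('wrist'); t=look('top'); s=look('scene'); o=arm.get_obs(); print(tf(o['tool_pos']),o['wrist_force'],o['time'])
cv2.imwrite('pics/m4.png',np.hstack([cv2.resize(t['img'][210:470,190:515],(400,320)),cv2.resize(w['img'],(400,320))])[:,:,::-1])
for n,c in(('top',t),('scene',s)):
  for k in cv2.findContours(rodmask(c),cv2.RETR_EXTERNAL,cv2.CHAIN_APPROX_NONE)[0]:
    if cv2.contourArea(k)<40: continue
    P=np.array([tf(onz(c,u,v,.105 if n=='top' else .1)) for u,v in k[:,0]]); 
    if abs(P[:,0].mean())<.03: print(n,P[:,1].min(),P[:,1].max(),P[:,0].mean())
```

```text
[-0.0015  0.0249  0.1055] [0.36585972 0.2749015  0.78776276] 17.65
top 0.0771 0.1401 -0.0011376344086021504
```

View pics/m4.png

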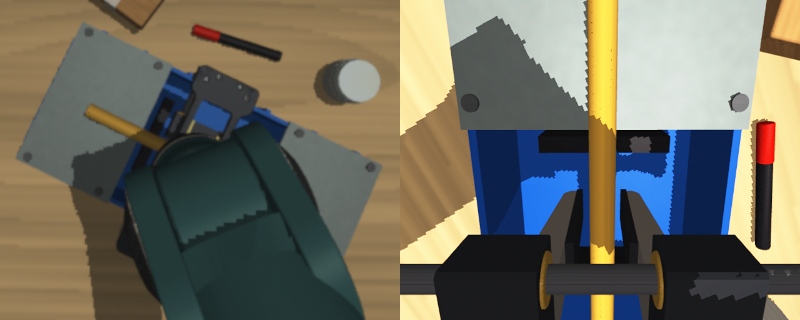

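Call:
{"fn": "step_arm", "kwargs": {"commands": [{"x": -0.45,"y": 0,"z": 0.2,"twist": 0},{"x": -0.45,"y": 0,"z": 0.2,"twist": 0},{"x": -0.45,"y": 0,"z": 0.2,"twist": 0}]}}

```text
time: 18.02
tool_pos: [0.5124, 0.0193, 0.1035]
tool_rot: [2.644, 1.697, -0.0]
wrist_force: [0.3, 0.4, 1.1]
gripper_width: 0.277
grip_force: 0.0
```

Call:
{"fn": "step_arm", "kwargs": {"commands": [{"x": 0,"y": 0,"z": 0,"twist": 0},{"x": 0,"y": 0,"z": 0,"twist": 0},{"x": 0,"y": 0,"z": 0,"twist": 0},{"x": 0,"y": 0,"z": 0,"twist": 0},{"x": 0,"y": 0,"z": 0,"twist": 0}], "grip": 1, "newtons": 55}}

```text
time: 18.65
tool_pos: [0.5126, 0.0195, 0.1036]
tool_rot: [2.643, 1.698, 0.0]
wrist_force: [0.4, 0.3, 0.0]
gripper_width: 0.16
grip_force: 55.0
```

Call:
{"fn": "step_arm", "kwargs": {"commands": [{"x": 0,"y": 0,"z": -0.5,"twist": 0},{"x": 0,"y": 0,"z": -1.2,"twist": 0},{"x": 0,"y": 0,"z": -2.2,"twist": 0},{"x": 0,"y": 0,"z": -3.2,"twist": 0},{"x": -0.5,"y": 0.05,"z": -4.4,"twist": 0},{"x": -1,"y": 0.1,"z": -5.6,"twist": 0},{"x": -1.5,"y": 0.1,"z": -6.8,"twist": 0},{"x": -1.9,"y": 0.1,"z": -8,"twist": 0},{"x": -1.9,"y": 0.1,"z": -8.7,"twist": 0},{"x": -1.9,"y": 0.1,"z": -9,"twist": 0},{"x": -1.9,"y": 0.1,"z": -9,"twist": 0},{"x": -1.9,"y": 0.1,"z": -9,"twist": 0}]}}

```text
time: 20.15
tool_pos: [0.5053, 0.002, 0.1932]
tool_rot: [-2.642, -1.698, 0.001]
wrist_force: [-0.4, -0.1, -1.3]
gripper_width: 0.155
grip_force: 55.0
```

Run:
```python
from h import *
w=look('wrist'); t=look('top');s=look('scene'); o=arm.get_obs(); print(tf(o['tool_pos']),o['wrist_force'],o['moment'],o['time'])
cv2.imwrite('pics/m5.png',np.hstack([cv2.resize(s['img'][60:320,230:490],(400,400)),cv2.resize(w['img'],(400,400))])[:,:,::-1])
m=rodmask(w);m[:,:270]=0;m[:,370:]=0
P=np.array([tf(dep(w,np.median(np.nonzero(m[v])[0]),v)) for v in range(2,330,5) if m[v].sum()>5]);P=P[P[:,2]>.1]
a=np.polyfit(P[:,1],P[:,2],1);print(np.degrees(np.arctan(a[0])),np.polyfit(P[:,1],P[:,0],1),P[0],P[-1])
for k in cv2.findContours(rodmask(t),cv2.RETR_EXTERNAL,cv2.CHAIN_APPROX_NONE)[0]:
    if cv2.contourArea(k)<40: continue
    Q=np.array([tf(onz(t,u,v,.194)) for u,v in k[:,0]])
    if abs(Q[:,0].mean())<.03: print('top',Q[:,1].min(),Q[:,1].max(),Q[:,0].mean())
```

```text
[-0.0008  0.002   0.1932] [-1.05153539e-03  7.11996048e-01 -1.28026205e+00] [-0.0534549  -0.01397811  0.05710343] 20.3
0.29166859549188945 [ 0.00164069 -0.0018404 ] [-0.0016  0.1134  0.1943] [-0.0018  0.0065  0.1943]
top 0.0463 0.1208 -0.0009763358778625955
```

View pics/m5.png

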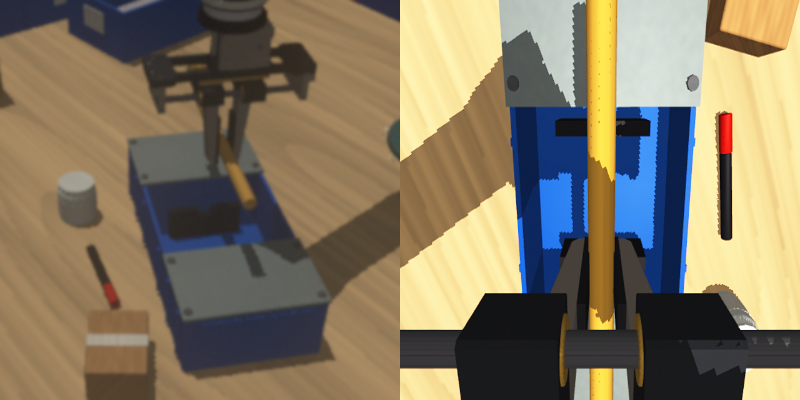

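Rod is level (0.3°), with its middle over the hatch centre to about 1 mm and its underside about 90 mm above the covers. The bystanders have not moved. I'll hold still briefly, then hand in.

Call:
{"fn": "step_arm", "kwargs": {"commands": [{"x": 0,"y": 0,"z": 0,"twist": 0},{"x": 0,"y": 0,"z": 0,"twist": 0},{"x": 0,"y": 0,"z": 0,"twist": 0},{"x": 0,"y": 0,"z": 0,"twist": 0}]}}

```text
time: 20.8
tool_pos: [0.5055, 0.0018, 0.1936]
tool_rot: [2.643, 1.698, -0.0]
wrist_force: [0.3, 0.7, -2.5]
gripper_width: 0.161
grip_force: 55.0
```

```bash
python3 -c "
from rig import arm
print(arm.sign_off())"
```

```text
the job is handed in; nothing more can be done
None
```

The shaft is out of the tote and handed in at 20.8 s, held level (0.3°) and still over the hatch centre, about 90 mm clear of the covers; I rested it briefly on the covers to level it and regrip at its middle, and the carton, tin and marker look undisturbed.

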